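Stir bars into two culture jars, then shield the wide jar with its lid

ROBOT

A 6-joint arm with a two-finger parallel gripper is mounted at the origin on the work surface. World frame = base frame: x ahead of the robot, y to its left, z up, the work surface at z = 0. Lengths are in m, angles in rad, forces in N, time in s.
With the tool pointing down it reaches from about 0.275 to 0.875 m from the base axis. Payload 12.5 kg.
Tool frame: the origin (TCP) lies at the very end of the fingers, on their centre line; the grasp point (between the pads) lies 19 mm behind it; x points along the fingers, y is the direction in which the jaws open and shut, and the axes are right-handed (so a half turn about x gives the same grasp; the last joint's range is limited). The gripper opens to 85 mm and grips with 20 to 120 N. Pads are 22 mm wide; open, the fingers measure 114 mm over their backs; the gripper's body (76 mm by 85 mm) begins 54 mm behind the grasp point. The pads swing forward as they close: fully open they stand 13 mm farther back than shut.
Start: joints at [1.129, 0.351, 1.652, -0, 1.139, -0.085], TCP at [0.192, 0.515, 0.231] pointing down, gripper open.
Joint ranges: [-2.75, 2.75], [-0.79, 2.1], [0.01, 2.65], [-1.57, 4.71], [0.07, 3.14], [-2.87, 2.87]. Speed limits (rad/s): [2.22, 2.22, 2.79, 3.14, 3.14, 3.14].

INTERFACE

Orientations are given as a 3x3 rotation matrix whose columns are the frame's x, y, z axes.
In Python, from bench import manip gives the robot as it stands. Calls block until the motion is done:
- manip.move_ptp(position, orientation): joint-space move of the TCP to a pose.
- manip.move_l(position, attitude=None, max_speed=0.15): straight line of the TCP; attitude=None keeps the orientation; max_speed is the mean speed in m/s.
- manip.move_j(angles): joint-space move.
- manip.set_gripper(opening, effort=None): opening from 0.0 (shut) to 1.0 (fully open); effort is the grip in N (None keeps the last); returns when the fingers have stopped.
- manip.dwell(seconds).
- manip.inverse_kinematics(position, orientation): joint angles nearest the present ones, or None.
- manip.grab_frame(name): name is "scene" or "side" or "wrist"; returns (picture, depth): 384x512x3 uint8, red, green, blue; 384x512 float32, m along the optical axis (not along the pixel's ray), 0 where there is no reading.
- manip.get_calibration(name): a dict with "camera_matrix" (3x3 intrinsics, pixels), "k1" (the pictures are not rectified: a ray, as slopes to the right and down, at radius r is drawn at 1 + k1 r^2 times it, then the intrinsics apply), "R" (3x3) and "t" (3): a world point X has camera coordinates R X + t. Camera axes: x right, y down, z forward; pixel columns grow to the right and rows downward; lengths in m; the calibration is good to about 2 mm. A picture is of the moment at which its call begins: read the wrist's pose just before it. get_calibration takes no time and is no camera call; for the wrist camera it gives the pose at the moment of the call.
A pose or a line that the arm cannot do raises manip.Unreachable and nothing moves.
- manip.sign_off(): hands the job in, once; it reports no verdict.
Trained networks look in the newest picture that a camera, given by its name, has taken for a name from the list of things; names that differ only in an ending like _2 or _b are one class to them, and where a whole thing is asked for, a point or a joint stands for the part that bears it (a point fixed in the world has none). Each returns a list of dicts, best first, with "confidence" (0 to 1); they miss things now and then, are a little off and sometimes report something else, mostly with a low value. They report only what shows in the picture. A call takes as long as a camera call. They do not tell look-alikes from the thing itself.
- manip.look_for(camera, name): "at" ([x, y, z] in m, in world coordinates, good to about 4 mm: the middle of the surface that is visible of it).
Readings, each from a call of its own:
- manip.current_time(): time.
- manip.current_qpos(): joint angles.
- manip.current_joint_vel(): joint speeds.
- manip.current_joint_torque(): joint torques, N m.
- manip.current_ee_pos(): TCP position.
- manip.current_tcp_rot(): TCP orientation.
- manip.current_force(): force on the tool from outside, world axes, zero at the start.
- manip.current_ft_torque(): the same for the moment, N m.
- manip.current_grip_width(): opening from 0.0 (shut) to 1.0 (fully open).
Only numpy, scipy, OpenCV 4.12 (cv2) and the standard library are available. Lean on these libraries where they do the work, as an engineer would, in place of code of your own. Each camera call takes 0.05 s, during which the arm holds its last target.

TASK

Drop one stir bar from the steel tray into each of the two empty open jars, one at a time, letting go right at the mouth of the jar and not from high above it. Then pick up the vented lid from the tray, carry it over the row of full jars and hold it level and centred about a centimetre above the mouth of the wide open jar as a dust shield, never letting it touch that jar; finish while still holding it there in the gripper. Leave the full jars and the other ware on the bench where they stand, and keep the two open jars standing about where they are.

Things in the scene. Friction and masses are not known exactly. Their poses are not given: they have to be found in the camera images.
- stir_a (a point): centre of a white stir bar (plastic-coated magnet, octagonal, 40 mm long, 10 mm thick, 13 g) lying flat in the steel tray, on the tray's floor (3 mm above the bench; the tray's rim is 18 mm above the bench). Its x axis runs along its length. The two bars are identical and interchangeable
- stir_b (a point): centre of the other, identical stir bar, lying in the same tray; x axis along its length
- lid_port (a point): centre of the vent port of the loose white lid that lies open side down in the tray. The port is an upright plastic cylinder 28 mm wide and 22 mm high on the middle of the lid's flat top, and is the place to grip. The lid is 90 mm wide with a skirt 16 mm high (outside); this point lies 27 mm above the skirt's lower edge, 11 mm above the lid's flat top and 11 mm below the port's top. z axis up, square to the lid; about 50 g
- lid: the same lid; origin at the centre of the plane of its skirt's lower edge, z axis up through the port
- bar_a: the first stir bar; origin 5 mm below its centre as it lies at the start, x axis along its length
- bar_b: the second stir bar, likewise
- tray: shallow steel tray, 300 mm along its x, 200 mm along its y, walls 18 mm high and 3 mm thick with a 5 mm lip round them, floor 3 mm thick, fixed to the bench; origin: centre of its underside. It holds the two stir bars towards its +x end and the lid towards its -x end
- wide_mouth (a point): centre of the mouth of the wide open jar, in the plane of its rim, 120 mm above the bench; z axis up
- wide_jar: the wide one of the two open jars (the one the lid fits): open empty clear-glass jar standing upright, loose on the bench; body 96 mm wide, 120 mm high, mouth 76 mm across inside and 84 mm outside, floor 6 mm thick. Origin: centre of its underside, z up
- small_mouth (a point): centre of the mouth of the small open jar, in the plane of its rim, 98 mm above the bench; z axis up
- small_jar: the small one of the two open jars: open empty clear-glass jar standing upright, loose on the bench; body 76 mm wide, 98 mm high, mouth 58 mm across inside and 66 mm outside, floor 6 mm thick. Origin: centre of its underside, z up
- row_near: preserving jar full of culture, identical to the other two of the row: glass body 96 mm wide, white lid 90 mm wide, vent port 28 mm wide on top; 144 mm high in all. Leave it alone; the way from the tray to the open jars leads over this row. Origin: centre of its underside, z up
- row_mid: preserving jar full of culture, identical to the other two of the row: glass body 96 mm wide, white lid 90 mm wide, vent port 28 mm wide on top; 144 mm high in all. Leave it alone; the way from the tray to the open jars leads over this row. Origin: centre of its underside, z up
- row_far: preserving jar full of culture, identical to the other two of the row: glass body 96 mm wide, white lid 90 mm wide, vent port 28 mm wide on top; 144 mm high in all. Leave it alone; the way from the tray to the open jars leads over this row. Origin: centre of its underside, z up
- beaker: empty glass beaker, 70 mm wide, 95 mm high; bystander. Origin: centre of its underside
- dish: glass culture dish with cover, 98 mm wide, 21 mm high; bystander. Origin: centre of its underside
- forceps_can: steel can 64 mm wide, 100 mm high, with forceps standing in it up to 205 mm; bystander. Origin: centre of its underside
- spray: clear plastic bottle with white cap, 60 mm wide, 150 mm high; bystander. Origin: centre of its underside
Not all that is in view belongs to the job. What is shaped like the wide_jar but pink or turquoise is not meant.

How it is judged:
On the way, in this order (a step that is already met when the one before it is completed fails the run):
1. one stir bar lies in one of the open jars, let go (((horizontal distance between stir_a and wide_mouth below 0.036 m and z of stir_a in the frame of wide_jar between 0 and 0.04 m) or (horizontal distance between stir_a and small_mouth below 0.028 m and z of stir_a in the frame of small_jar between 0 and 0.04 m) or (horizontal distance between stir_b and wide_mouth below 0.036 m and z of stir_b in the frame of wide_jar between 0 and 0.04 m) or (horizontal distance between stir_b and small_mouth below 0.028 m and z of stir_b in the frame of small_jar between 0 and 0.04 m)) and contact force between the fingers and bar_a below 0.1 N and contact force between the fingers and bar_b below 0.1 N), for 0.2 s.
2. one stir bar lies in each of the two open jars, let go ((((horizontal distance between stir_a and wide_mouth below 0.036 m and z of stir_a in the frame of wide_jar between 0 and 0.04 m) and (horizontal distance between stir_b and small_mouth below 0.028 m and z of stir_b in the frame of small_jar between 0 and 0.04 m)) or ((horizontal distance between stir_b and wide_mouth below 0.036 m and z of stir_b in the frame of wide_jar between 0 and 0.04 m) and (horizontal distance between stir_a and small_mouth below 0.028 m and z of stir_a in the frame of small_jar between 0 and 0.04 m))) and contact force between the fingers and bar_a below 0.1 N and contact force between the fingers and bar_b below 0.1 N), for 0.2 s.
3. the lid, held in the fingers, passes over the row of full jars (height (world z) of lid above 0.146 m and contact force between the fingers and lid above 1 N and (horizontal distance between lid and row_near below 0.09 m or horizontal distance between lid and row_mid below 0.09 m or horizontal distance between lid and row_far below 0.09 m)), for 0.05 s.
At the end, for the whole second after the job is handed in: A stir bar lies in each open jar; the lid is gripped, still, level (0.1 rad), 4 to 20 mm above the wide jar's rim, centred to 9 mm, touching no jar. Open jars stand upright within 40 mm, all other ware within 20 mm, of where they stood (all of step 2 and z of lid in the frame of wide_mouth between 0.004 and 0.02 m and horizontal distance between lid and wide_mouth below 0.009 m and angle between each of lid, wide_jar, small_jar's own z axis and vertical below 0.1 rad and contact force between the fingers and lid above 1 N and contact force between lid and wide_jar below 0.05 N and contact force between lid and small_jar below 0.05 N and linear speed of lid below 0.02 m/s and distance of each of wide_jar, small_jar from where it was at the start of the episode below 0.04 m and distance of each of row_near, row_mid, row_far, beaker, dish, forceps_can, spray from where it was at the start of the episode below 0.02 m and angle between each of row_near, row_mid, row_far, beaker, dish, forceps_can, spray's own z axis and vertical below 0.15 rad); the arm keeps its last pose, push and grip.
It fails at once if the lid touches the wide jar (contact force between lid and wide_jar above 0.3 N).
It fails at once if a stir bar is dropped from high above (it falls faster than 1.85 m/s, about 6 cm above the mouth) (linear speed of any of bar_a, bar_b above 1.85 m/s).
It fails at once if a full jar or other ware is knocked over or shifted by more than 20 mm (not (distance of row_near from where it was at the start of the episode below 0.02 m) or not (distance of row_mid from where it was at the start of the episode below 0.02 m) or not (distance of row_far from where it was at the start of the episode below 0.02 m) or not (distance of beaker from where it was at the start of the episode below 0.02 m) or not (distance of dish from where it was at the start of the episode below 0.02 m) or not (distance of forceps_can from where it was at the start of the episode below 0.02 m) or not (distance of spray from where it was at the start of the episode below 0.02 m) or not (angle between row_near's own z axis and vertical below 0.15 rad) or not (angle between row_mid's own z axis and vertical below 0.15 rad) or not (angle between row_far's own z axis and vertical below 0.15 rad) or not (angle between beaker's own z axis and vertical below 0.15 rad) or not (angle between dish's own z axis and vertical below 0.15 rad) or not (angle between forceps_can's own z axis and vertical below 0.15 rad) or not (angle between spray's own z axis and vertical below 0.15 rad)).
It fails at once if an open jar is knocked over (angle between any of wide_jar, small_jar's own z axis and vertical above 0.5 rad).
It also fails if it takes over 72 s, if anything falls off the work surface, if the arm or the gripper's body presses on something with over 40 N, if the wrist force passes 120 N, or if a joint passes its speed limit or range.

## Working session

There is one attempt and no reset: what is moved stays moved. The work goes in short steps, each a Python script; the robot and the scene stay as the last script left them, time stands still between calls to the robot, and variables do not carry over. Pictures are saved under pics/ and viewed, and the job is handed in when it is done.

```bash
ls; mkdir -p pics; python3 - <<'E'
from bench import manip
import cv2,numpy as np
for n in ["scene","side","wrist"]:
    p,d=manip.grab_frame(n); cv2.imwrite(f"pics/{n}0.png",cv2.resize(p[:,:,::-1],(800,600),interpolation=cv2.INTER_CUBIC)); np.savez(f"{n}0.npz",p=p,d=d)
    c=manip.get_calibration(n); print(n,np.round(c["R"],3).tolist(),np.round(c["t"],3),c["k1"],np.round(c["camera_matrix"],1).tolist())
    for o in ["stir_a","lid","lid_port","tray","wide_jar","wide_mouth","small_jar","small_mouth","row_near","beaker","dish","forceps_can","spray"]:
        print(n,o,[(np.round(x["at"],3).tolist(),round(x["confidence"],2)) for x in manip.look_for(n,o)])
print(manip.current_time(),manip.current_tcp_rot())
E
```

```text
pics
scene [[-0.825, 0.565, 0.016], [0.363, 0.552, -0.751], [-0.433, -0.614, -0.66]] [ 0.467 -0.104  1.364] -0.004818112912136409 [[381.7, 0.0, 255.0], [0.0, 381.7, 191.8], [0.0, 0.0, 1.0]]
scene stir_a [([0.408, 0.264, 0.018], 0.55), ([0.531, 0.234, 0.012], 0.49)]
scene lid [([0.402, 0.266, 0.022], 0.97), ([0.45, 0.037, 0.096], 0.67)]
scene lid_port [([0.405, 0.265, 0.018], 0.67)]
scene tray [([0.494, 0.276, 0.006], 0.8)]
scene wide_jar [([0.468, -0.261, 0.08], 0.98), ([0.314, -0.278, 0.089], 0.9)]
scene wide_mouth [([0.459, -0.124, 0.086], 0.87), ([0.317, -0.279, 0.089], 0.76), ([0.469, -0.26, 0.084], 0.71)]
scene small_jar [([0.636, -0.236, 0.067], 0.85), ([0.764, 0.024, 0.096], 0.62)]
scene small_mouth [([0.631, -0.236, 0.066], 0.74)]
scene row_near [([0.446, 0.042, 0.097], 0.75), ([0.636, -0.236, 0.066], 0.46)]
scene beaker [([0.475, -0.418, 0.066], 0.84)]
scene dish [([0.759, -0.186, 0.018], 0.74)]
scene forceps_can [([0.765, 0.024, 0.098], 0.9), ([0.633, -0.236, 0.064], 0.24)]
scene spray [([0.734, 0.256, 0.094], 0.63)]
side [[0.926, -0.377, -0.012], [-0.263, -0.623, -0.736], 
[... 944 characters left out ...]
15, 0.223, 0.078], 0.64)]
wrist [[0.35, 0.937, 0.0], [0.9, -0.336, 0.278], [0.26, -0.097, -0.961]] [-0.549 -0.037  0.378] -0.030534094732083253 [[345.6, 0.0, 262.1], [0.0, 345.6, 199.6], [0.0, 0.0, 1.0]]
wrist stir_a []
wrist lid [([0.384, 0.303, 0.007], 0.43)]
wrist lid_port [([0.384, 0.301, 0.006], 0.46)]
wrist tray [([0.385, 0.299, 0.006], 0.61)]
wrist wide_jar []
wrist wide_mouth []
wrist small_jar []
wrist small_mouth []
wrist row_near []
wrist beaker [([0.361, 0.337, 0.002], 0.57)]
wrist dish []
wrist forceps_can []
wrist spray []
2.1 [[ 2.44995226e-05  3.49239344e-01  9.37033553e-01]
 [ 3.15311000e-05  9.37033553e-01 -3.49239345e-01]
 [-9.99999999e-01  3.81018959e-05  1.19449740e-05]]
```

View pics/scene0.png

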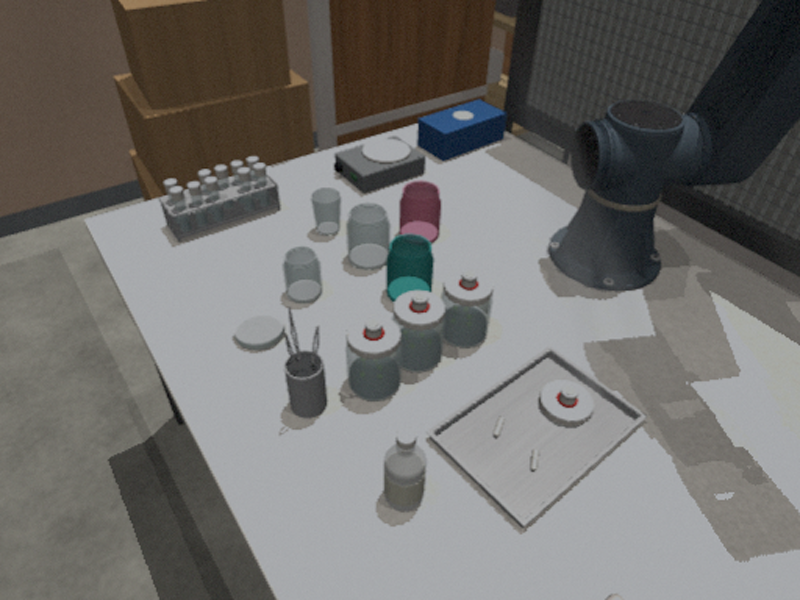

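View pics/side0.png

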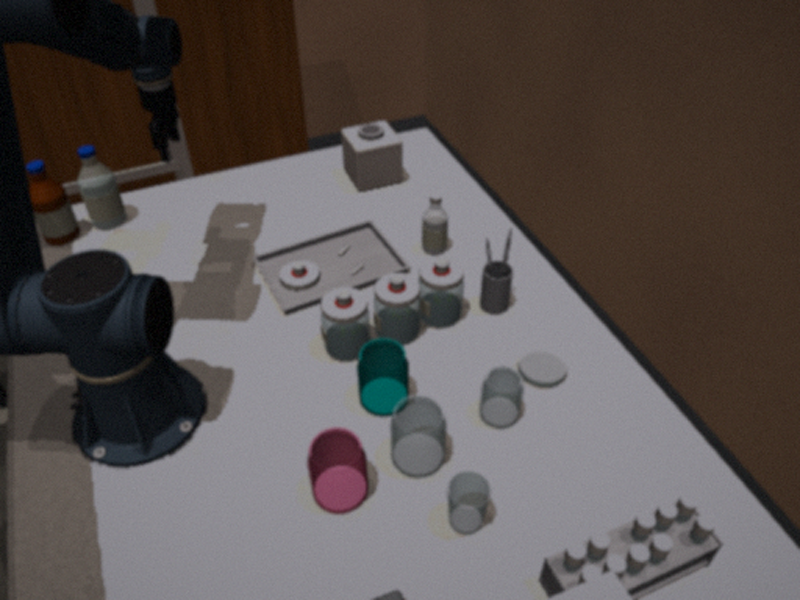

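View pics/wrist0.png

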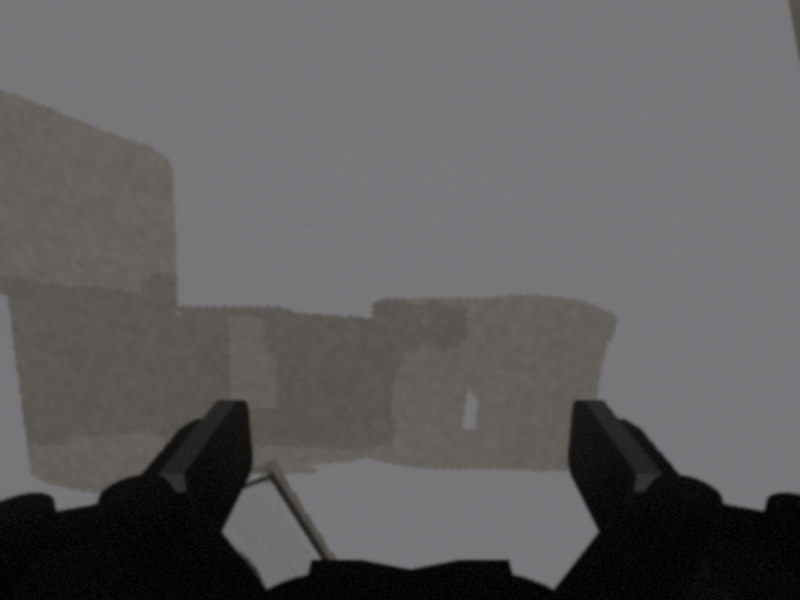

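Scene (800x600): the clear wide jar is at (368,235), the pink one at (420,212), and the turquoise one at (410,267). The small jar is at (303,275) and the beaker at (327,212). The full row is at (374,355), (420,330) and (468,308). The tray holds bars at (498,427) and (534,459) and the lid at (567,401). The clear wide jar is the one meant, since it is clear and uncoloured. I'll look at it closer with the wrist camera.

```bash
cat > h.py <<'E'
from bench import manip
import numpy as np, cv2
def rot(th):
    y=np.array([np.cos(th),np.sin(th),0]); x=np.array([0,0,-1.]); return np.column_stack([x,y,np.cross(x,y)])
def pix2plane(c,u,v,z):
    K=np.array(c["camera_matrix"]);R=np.array(c["R"]);t=np.array(c["t"])
    p=np.array([(u-K[0,2])/K[0,0],(v-K[1,2])/K[1,1]]); q=p.copy()
    for _ in range(20): q=p/(1+c["k1"]*(q@q))
    d=R.T@np.array([q[0],q[1],1]); o=-R.T@t
    return o+d*(z-o[2])/d[2]
def proj(c,X):
    K=np.array(c["camera_matrix"]);x=np.array(c["R"])@np.asarray(X,float)+np.array(c["t"]);q=x[:2]/x[2];q=q*(1+c["k1"]*(q@q));return K[:2,:2]@q+K[:2,2]
def snap(n,f,objs=()):
    c=manip.get_calibration(n); p,d=manip.grab_frame(n)
    cv2.imwrite(f"pics/{f}.png",cv2.resize(p[:,:,::-1],(800,600),interpolation=cv2.INTER_CUBIC)); np.savez(f"{f}.npz",p=p,d=d,**{k:np.array(c[k]) for k in c})
    for o in objs: print(n,o,[(np.round(x["at"],3).tolist(),round(x["confidence"],2)) for x in manip.look_for(n,o)])
    return c,p,d
E
python3 - <<'E'
from h import *
c=manip.get_calibration("wrist");R=np.array(c["R"]);o=-R.T@c["t"];T=manip.current_tcp_rot()
print("cam in tool",T.T@(o-manip.current_ee_pos()),"axis",T.T@R[2])
# candidate view poses
for th in [0,np.pi/2,-np.pi/2,np.pi]:
  for p in [[.42,.27,.3],[.35,.27,.3],[.5,.2,.3],[.5,.35,.3]]:
    q=manip.inverse_kinematics(p,rot(th)); print(round(th,2),p,None if q is None else np.round(q,2))
E
```

```text
cam in tool [-0.14248591 -0.00088235 -0.06901619] axis [ 9.60721493e-01 -1.08566562e-05  2.77514346e-01]
0 [0.42, 0.27, 0.3] [ 0.48  0.19  1.69 -0.    1.26  0.48]
0 [0.35, 0.27, 0.3] [ 0.55  0.08  1.82 -0.    1.24  0.55]
0 [0.5, 0.2, 0.3] [ 0.29  0.27  1.59 -0.    1.28  0.29]
0 [0.5, 0.35, 0.3] [ 0.53  0.41  1.4  -0.    1.34  0.53]
1.57 [0.42, 0.27, 0.3] [ 0.48  0.19  1.69 -0.    1.26 -1.09]
1.57 [0.35, 0.27, 0.3] [ 0.55  0.08  1.82 -0.    1.24 -1.02]
1.57 [0.5, 0.2, 0.3] [ 0.29  0.27  1.59 -0.    1.28 -1.28]
1.57 [0.5, 0.35, 0.3] [ 0.53  0.41  1.4  -0.    1.34 -1.04]
-1.57 [0.42, 0.27, 0.3] [ 0.48  0.19  1.69 -0.    1.26  2.05]
-1.57 [0.35, 0.27, 0.3] [ 0.55  0.08  1.82 -0.    1.24  2.12]
-1.57 [0.5, 0.2, 0.3] [ 0.29  0.27  1.59 -0.    1.28  1.86]
-1.57 [0.5, 0.35, 0.3] [ 0.53  0.41  1.4  -0.    1.34  2.11]
3.14 [0.42, 0.27, 0.3] [ 0.48  0.19  1.69 -0.    1.26 -2.66]
3.14 [0.35, 0.27, 0.3] [ 0.55  0.08  1.82 -0.    1.24 -2.59]
3.14 [0.5, 0.2, 0.3] [ 0.29  0.27  1.59 -0.    1.28 -2.85]
3.14 [0.5, 0.35, 0.3] [ 0.53  0.41  1.4  -0.    1.34 -2.61]
```

```bash
python3 - <<'E'
from h import *
t=manip.current_time()
manip.move_ptp([0.43,0.275,0.24],rot(np.pi/2))
print(manip.current_time()-t)
c,p,d=snap("wrist","w1",["stir_a","stir_b","lid_port","lid"])
print(manip.current_time(),manip.current_ee_pos())
E
```

```text
1.275
wrist stir_a [([0.516, 0.316, 0.014], 0.62), ([0.522, 0.23, 0.007], 0.57)]
wrist stir_b [([0.516, 0.316, 0.014], 0.62), ([0.522, 0.23, 0.007], 0.57)]
wrist lid_port [([0.39, 0.261, 0.019], 0.76)]
wrist lid [([0.392, 0.255, 0.022], 0.79)]
3.625 [0.42967276 0.27556331 0.239967  ]
```

View pics/w1.png

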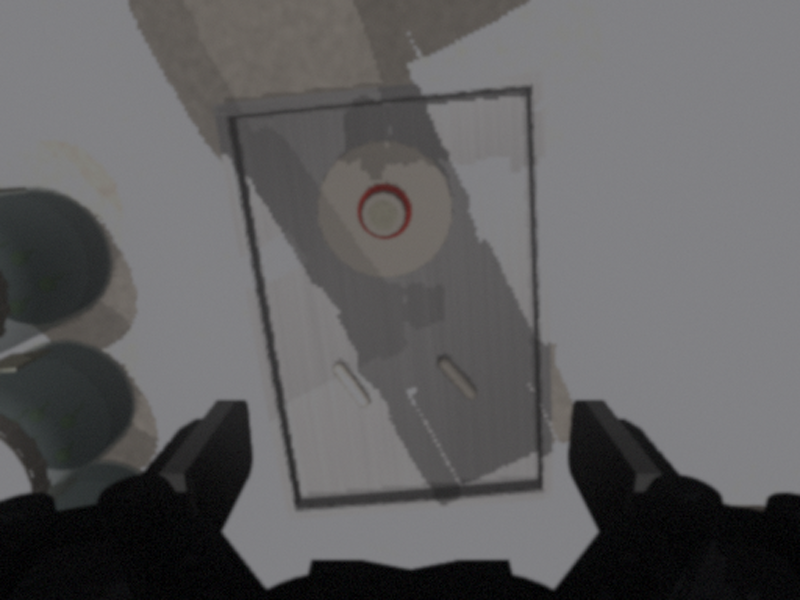

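```bash
python3 - <<'E'
from h import *
z=np.load("w1.npz");p=z["p"];c={k:z[k] for k in ["R","t","k1","camera_matrix"]}
cr=p[210:270,195:315,::-1]; cr2=p[85:185,195:300,::-1]
a=cv2.resize(cr,None,fx=6,fy=6,interpolation=cv2.INTER_CUBIC);b=cv2.resize(cr2,(720,686));b=cv2.resize(b,None,fx=.33,fy=.33)
o=np.zeros((600,720,3),np.uint8);o[:360]=a;o[360:360+b.shape[0],:b.shape[1]]=b[:240]
cv2.imwrite("pics/crop1.png",cv2.convertScaleAbs(o,alpha=1.5))
E
```

```text
(no output)
```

View pics/crop1.png

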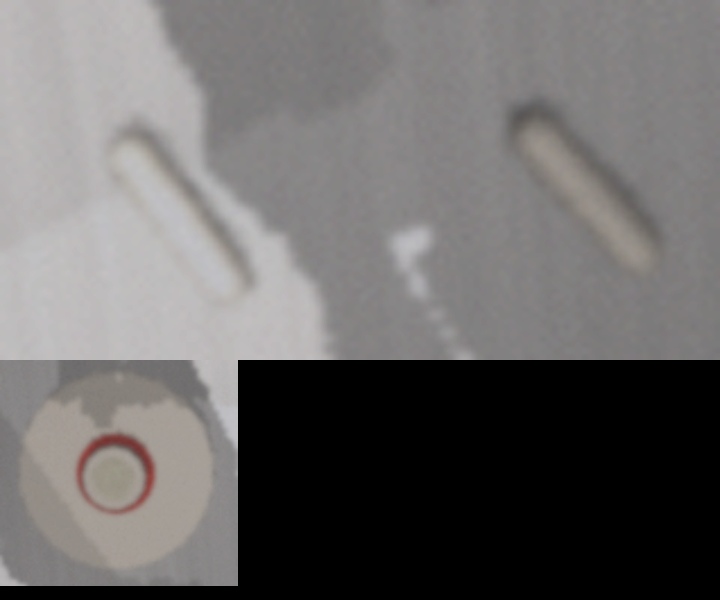

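```bash
python3 - <<'E'
from h import *
z=np.load("w1.npz");d=z["d"];c={k:z[k] for k in ["R","t","k1","camera_matrix"]}
for a,b in [((216.2,234.2),(234.2,258.3)),((282.5,231.7),(302.5,253.3))]:
    A=pix2plane(c,*a,.010);B=pix2plane(c,*b,.010);print((A+B)/2,np.linalg.norm(B-A),np.arctan2(*(B-A)[1::-1]))
print("port",pix2plane(c,245.4,137.1,.041))
for n in ["lid circle"]:
    print(pix2plane(c,195+117/2.263,85+(471-360)/2.263,.019))
K=c["camera_matrix"]
for u,v in [(225,246),(292,242),(245,137),(260,240)]:
    print(u,v,d[v,u],pix2plane(c,u,v,0.0), ((c["R"].T@(np.array([(u-K[0,2])/K[0,0],(v-K[1,2])/K[1,1],1])*d[v,u]-c["t"]))))
E
```

```text
[0.52472205 0.23123836 0.01      ] 0.036561798935576255 0.5823111538980015
[0.51999757 0.30978212 0.01      ] 0.03627370073493048 0.7221308861525737
port [0.39521667 0.25796894 0.041     ]
[0.39432848 0.25831464 0.019     ]
225 246 0.39957276 [0.52864195 0.22974674 0.        ] [0.52265117 0.23135655 0.01348941]
292 242 0.4001009 [ 5.23499270e-01  3.09999629e-01 -5.55111512e-17] [0.5184521  0.30887749 0.01174093]
245 137 0.33847582 [0.39930441 0.25557767 0.        ] [0.39525731 0.25756137 0.04029046]
260 240 0.4087441 [0.52088711 0.27175458 0.        ] [0.51957922 0.27177564 0.00306315]
```

```bash
cat >> h.py <<'E'
def pick_bar(x,y,th):
    R=rot(th)
    manip.move_ptp([x,y,.07],R); manip.set_gripper(.45,30)
    manip.move_l([x,y,.0055],max_speed=.08)
    print("down",manip.current_ee_pos(),manip.current_force())
    manip.set_gripper(0.0,30); print("grip",manip.current_grip_width(),manip.current_time())
    manip.move_l([x,y,.20],max_speed=.25); print("lift",manip.current_grip_width(),manip.current_force(),manip.current_time())
E
python3 - <<'E'
from h import *
pick_bar(.5243,.2313,.58+np.pi/2)
snap("wrist","w2")
E
```

```text
down [0.52458817 0.23143304 0.0058788 ] [-0.12831959 -0.31388168  0.51741076]
grip 0.09688989142957102 6.2917
lift 0.10334708702628141 [-0.24575879 -0.04743075 -0.61499605] 7.2167
```

View pics/w2.png

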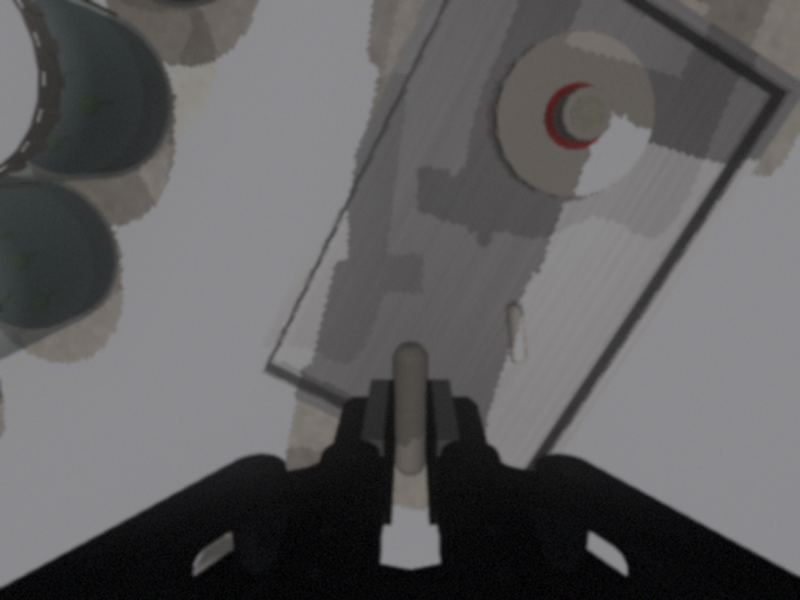

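The bar is held squarely between the pads, from (410,345) to (410,475). Next I'll look at the jars.

```bash
python3 - <<'E'
from h import *
manip.move_ptp([.53,0.,.30],rot(np.pi/2))
manip.move_ptp([.53,-.27,.30],rot(np.pi/2))
c,p,d=snap("wrist","w3",["wide_jar","wide_mouth","small_jar","small_mouth"])
print(manip.current_time(),manip.current_ee_pos(),manip.current_grip_width())
E
```

```text
wrist wide_jar [([0.438, -0.124, 0.07], 0.97), ([0.449, -0.296, 0.003], 0.7), ([0.432, -0.026, 0.051], 0.41)]
wrist wide_mouth [([0.44, -0.125, 0.07], 0.71), ([0.448, -0.293, 0.004], 0.6)]
wrist small_jar [([0.602, -0.25, 0.058], 0.68)]
wrist small_mouth [([0.594, -0.252, 0.06], 0.64)]
9.5583 [ 0.53033795 -0.26904967  0.30016976] 0.1006806287561614
```

View pics/w3.png

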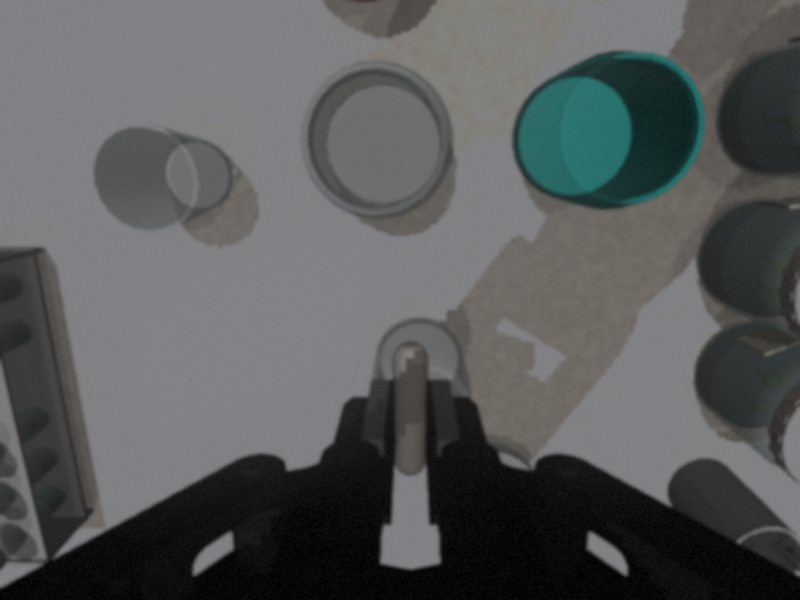

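```bash
python3 - <<'E'
from h import *
z=np.load("w3.npz");p=z["p"];c={k:z[k] for k in ["R","t","k1","camera_matrix"]}
s=6
cr=cv2.resize(p[30:145,185:300,::-1],None,fx=5,fy=5,interpolation=cv2.INTER_CUBIC)
cr=cv2.convertScaleAbs(cr,alpha=1.6)
# guess centre, overlay projected circles
g=pix2plane(c,377*.64,139*.64,.12);print(g)
def ov(cx,cy,zz,r,col):
    pts=np.array([(proj(c,[cx+r*np.cos(a),cy+r*np.sin(a),zz])-[185,30]+.5)*5 for a in np.linspace(0,6.28,80)]).astype(int); cv2.polylines(cr,[pts],True,col,1)
ov(g[0],g[1],.12,.042,(0,0,255));ov(g[0],g[1],.12,.038,(0,255,0));ov(g[0],g[1],.0,.048,(255,0,0))
cv2.imwrite("pics/crop3.png",cr)
E
```

```text
[ 0.45143771 -0.28847857  0.12      ]
```

View pics/crop3.png

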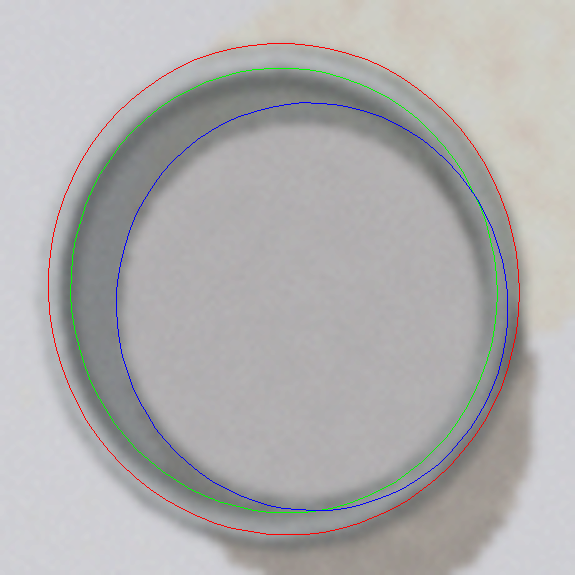

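```bash
cat >> h.py <<'E'
def drop(x,y,rim,th=np.pi/2):
    manip.move_ptp([x,y,rim+.06],rot(th)); manip.move_l([x,y,rim+.007],max_speed=.08)
    print(manip.current_ee_pos(),manip.current_force(),manip.current_grip_width()); manip.set_gripper(.32); manip.dwell(.25); manip.move_l([x,y,rim+.08],max_speed=.25)
E
python3 - <<'E'
from h import *
manip.move_ptp([.46,-.285,.25],rot(np.pi/2))
drop(.451,-.2885,.12)
manip.move_ptp([.68,-.27,.30],rot(np.pi/2))
c,p,d=snap("wrist","w4",["small_jar","small_mouth","stir_a"])
print(manip.current_time(),manip.current_ee_pos(),manip.current_grip_width())
E
```

```text
[ 0.45128749 -0.28868265  0.12745823] [ 0.83504956 -0.51212823  0.84751321] 0.09993283549980973
wrist small_jar [([0.633, -0.263, 0.005], 0.87)]
wrist small_mouth [([0.628, -0.261, 0.006], 0.62)]
wrist stir_a [([0.746, -0.016, 0.07], 0.63)]
13.3833 [ 0.67923153 -0.27054474  0.29981954] 0.31945525353459836
```

View pics/w4.png

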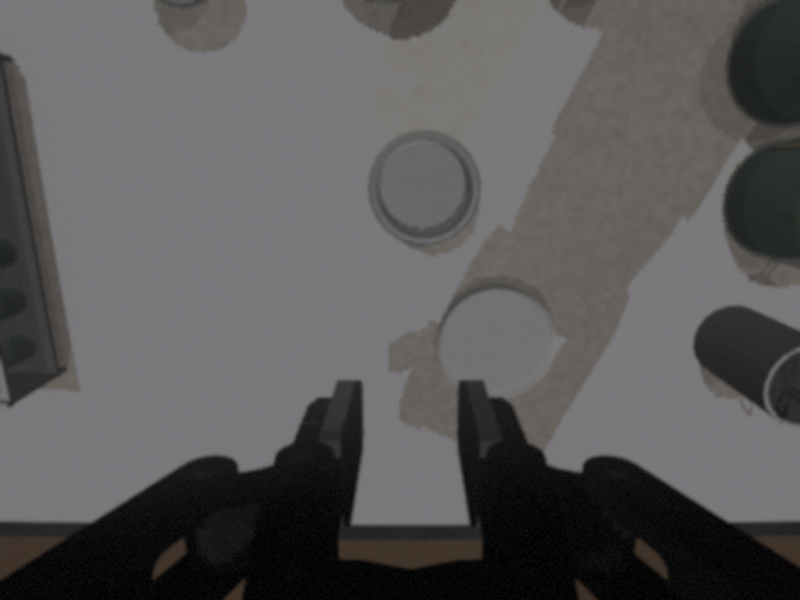

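The small jar is at (424,187), between the beaker at the top left and the dish at (497,340). I'll overlay its rim, and check the wide jar and the dropped bar from the wrist camera on the way back.

```bash
python3 - <<'E'
from h import *
z=np.load("w4.npz");p=z["p"];c={k:z[k] for k in ["R","t","k1","camera_matrix"]}
cr=cv2.resize(p[65:175,215:325,::-1],None,fx=5,fy=5,interpolation=cv2.INTER_CUBIC)
cr=cv2.convertScaleAbs(cr,alpha=1.6)
g=pix2plane(c,424.5*.64,187*.64,.098);print(g)
def ov(cx,cy,zz,r,col):
    pts=np.array([(proj(c,[cx+r*np.cos(a),cy+r*np.sin(a),zz])-[215,65]+.5)*5 for a in np.linspace(0,6.28,80)]).astype(int); cv2.polylines(cr,[pts],True,col,1)
ov(g[0],g[1],.098,.033,(0,0,255));ov(g[0],g[1],.098,.029,(0,255,0));ov(g[0],g[1],.0,.038,(255,0,0))
cv2.imwrite("pics/crop4.png",cr)
manip.move_ptp([.46,-.285,.29],rot(np.pi/2))
snap("wrist","w5",["stir_a"]); print(manip.current_time())
E
```

```text
[ 0.62767538 -0.26207387  0.098     ]
wrist stir_a [([0.452, -0.315, 0.011], 0.78)]
14.3667
```

View pics/crop4.png

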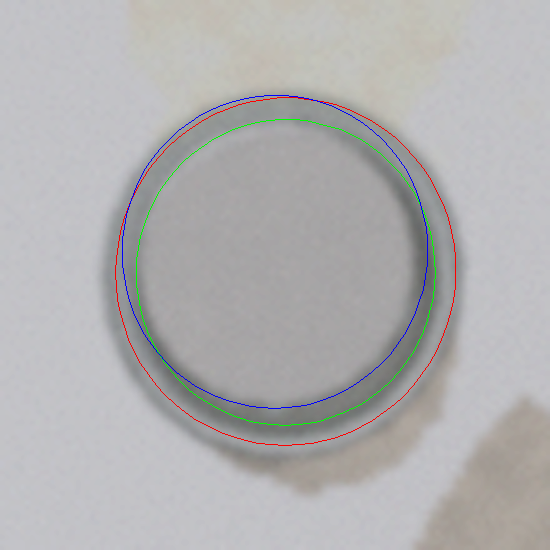

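View pics/w5.png

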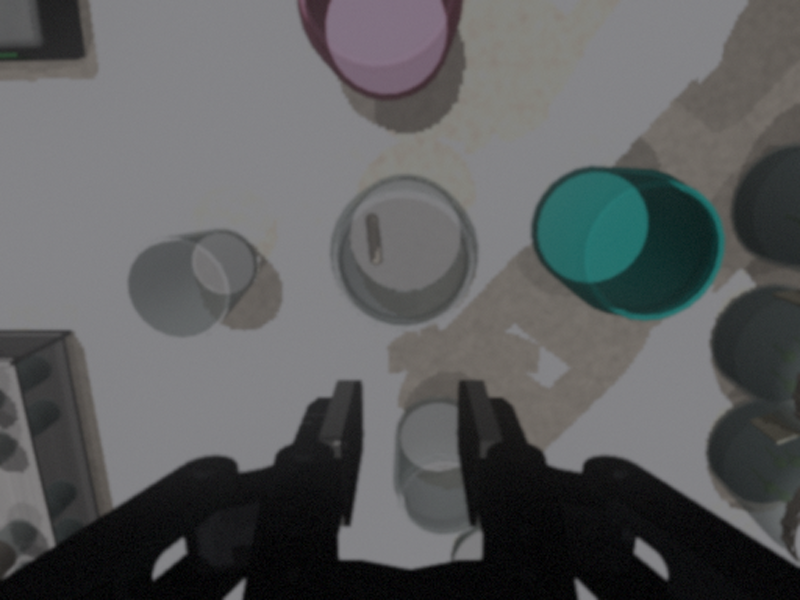

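The first bar lies in the wide jar at (375,238). The small mouth is at (0.6275,-0.262). Next is the second bar.

```bash
python3 - <<'E'
from h import *
manip.move_ptp([.50,0.1,.28],rot(np.pi/2+.3))
pick_bar(.5195,.3098,.71+np.pi/2)
snap("wrist","w6")
E
```

```text
down [0.51978609 0.30996001 0.00589969] [-0.18363714  0.10970176 -0.35849882]
grip 0.10211055651067544 18.5417
lift 0.0987845350611458 [-0.13268798 -0.51385423 -0.039936  ] 19.4667
```

View pics/w6.png

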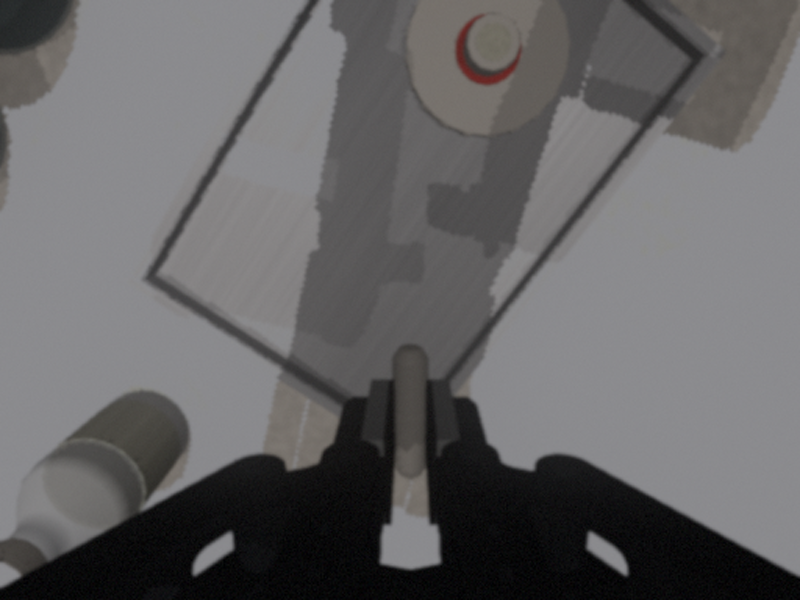

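```bash
python3 - <<'E'
from h import *
manip.move_ptp([.52,0.05,.28],rot(np.pi/2)); manip.move_ptp([.60,-.24,.22],rot(np.pi/2))
drop(.6275,-.2622,.098)
manip.move_ptp([.55,-.275,.30],rot(np.pi/2+.6))
snap("wrist","w7",["stir_a"]); print(manip.current_time(),manip.current_grip_width())
c,p,d=snap("scene","s7",["stir_a"])
E
```

```text
[ 0.62772365 -0.26235581  0.10533147] [-0.30698682 -0.5028881  -0.63881829] 0.1005152132234764
wrist stir_a [([0.455, -0.313, 0.01], 0.61), ([0.636, -0.239, 0.018], 0.51)]
24.75 0.32044688298482543
scene stir_a [([0.657, 0.061, 0.103], 0.17)]
```

View pics/w7.png

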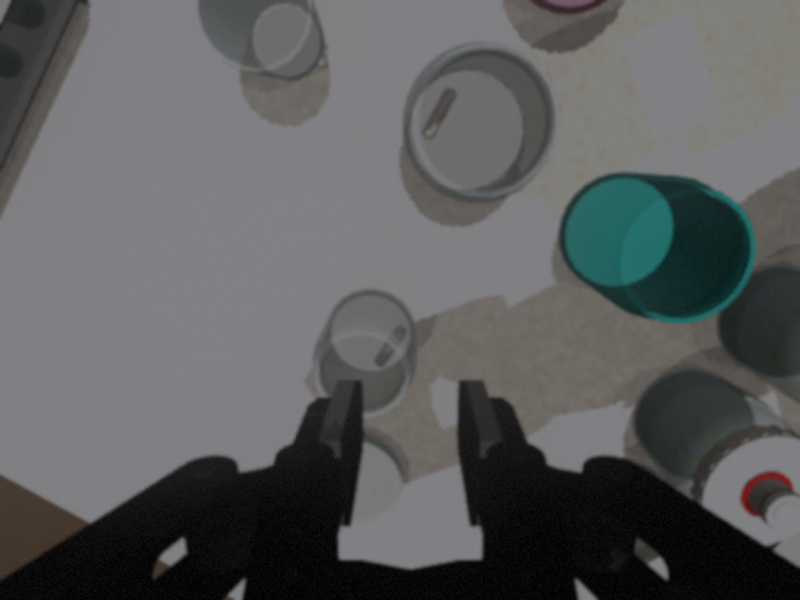

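View pics/s7.png

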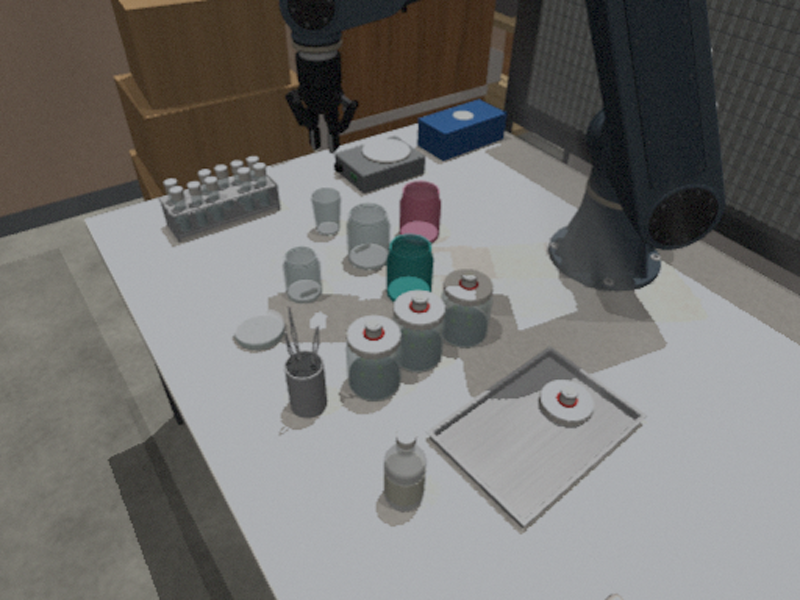

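Both bars show inside the jars: in w7 at (438,113) in the wide one and (391,345) in the small one. Before lifting the lid I'll check the wide mouth's centre from a second view.

```bash
python3 - <<'E'
from h import *
o=[]
for f,(x0,y0),g in [("w5",(200,100),(.451,-.2885)),("w7",(247,15),(.451,-.2885)),("w7",(190,175),(.6275,-.262))]:
    z=np.load(f+".npz");p=z["p"];c={k:z[k] for k in ["R","t","k1","camera_matrix"]}
    cr=cv2.convertScaleAbs(cv2.resize(p[y0:y0+120,x0:x0+120,::-1],(390,390),interpolation=cv2.INTER_CUBIC),alpha=1.6)
    w=g[0]<.5
    for zz,r,col in ([(.12,.042,(0,0,255)),(.12,.038,(0,255,0))] if w else [(.098,.033,(0,0,255)),(.098,.029,(0,255,0)),(.006,.028,(255,0,0))]):
        pts=np.array([(proj(c,[g[0]+r*np.cos(a),g[1]+r*np.sin(a),zz])-[x0,y0]+.5)*3.25 for a in np.linspace(0,6.28,80)]).astype(int); cv2.polylines(cr,[pts],True,col,1)
    o.append(cr)
print(pix2plane(c,391*.64,346*.64,.011),pix2plane(c,438*.64,113*.64,.011))
O=np.vstack([np.hstack(o[:2]),np.hstack([o[2],o[2]*0])]);cv2.imwrite("pics/crop7.png",cv2.resize(O,(600,600)))
E
```

```text
[ 0.62840333 -0.24162921  0.011     ] [ 0.45407029 -0.31531367  0.011     ]
```

View pics/crop7.png

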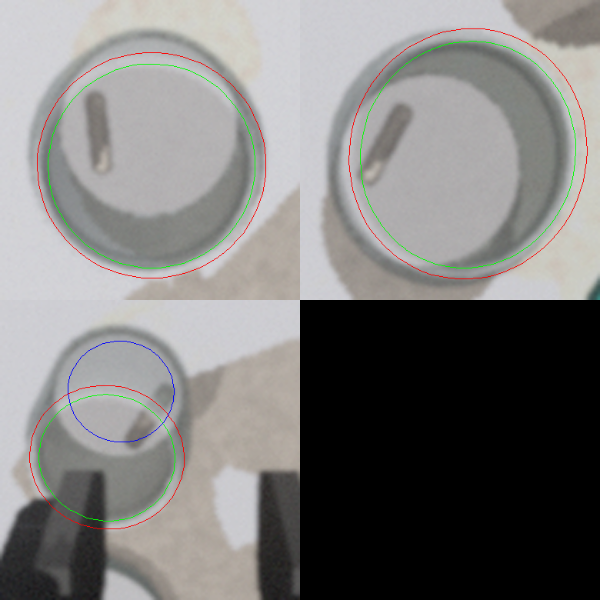

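```bash
python3 - <<'E'
from h import *
R=rot(np.pi/2)
manip.move_ptp([.434,.0,.28],R); manip.set_gripper(.75,50)
manip.move_ptp([.395,.258,.09],R)
manip.dwell(.2)
manip.move_l([.395,.258,.0215],max_speed=.08)
print(manip.current_ee_pos(),manip.current_force())
manip.set_gripper(0.,50); print(manip.current_grip_width(),manip.current_force())
manip.move_l([.395,.258,.10],max_speed=.1); print(manip.current_grip_width(),manip.current_force(),manip.current_time())
snap("wrist","w8"); snap("side","d8")
E
```

```text
[0.39523828 0.25813071 0.02184182] [0.15887679 0.49505601 0.62157949]
0.3066043125629821 [-1.27222592 -0.72965431  6.95200205]
0.3036628068316724 [-0.06705282  0.62519922 -1.10463758] 30.2333
```

View pics/w8.png

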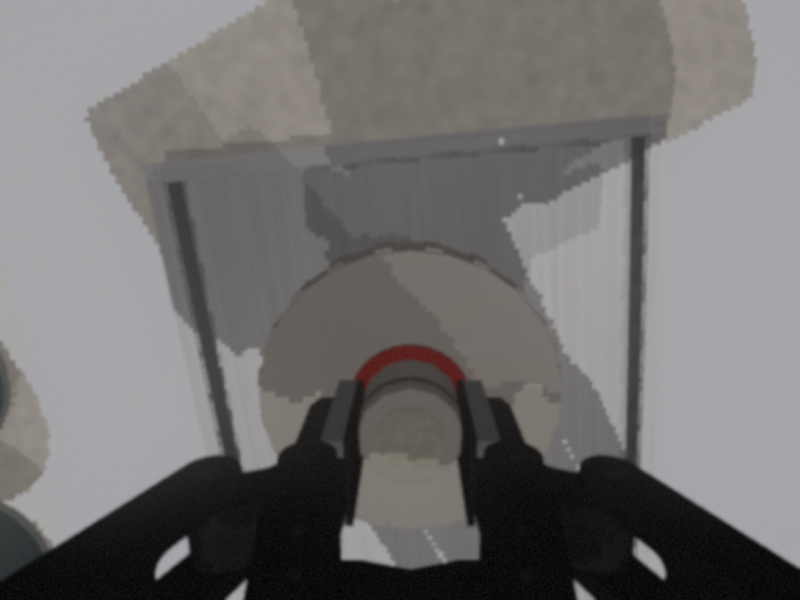

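View pics/d8.png

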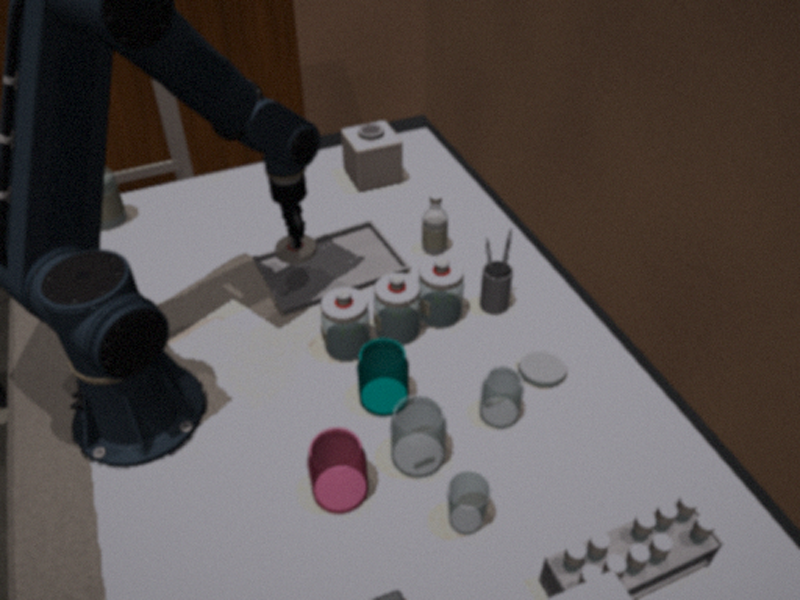

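The lid is held: port at (410,410) between the pads, lid rim spanning x 260–560. I'll measure its tilt and height from the depth image.

```bash
cat >> h.py <<'E'
def lidfit(f):
    z=np.load(f+".npz");d=z["d"];K=z["camera_matrix"];R=z["R"];t=z["t"];k1=float(z["k1"])
    v,u=np.mgrid[0:384,0:512]; uv=np.stack([u,v],-1).reshape(-1,1,2).astype(float)
    n=cv2.undistortPoints(uv,K,np.array([k1,0,0,0.]))[:,0]
    D=d.reshape(-1); P=np.column_stack([n[:,0]*D,n[:,1]*D,D])-t; W=(P@R).reshape(384,512,3); return W,d
def plane(f,u0=175,u1=350,v0=155,v1=330):
    W,d=lidfit(f); P=W[v0:v1,u0:u1].reshape(-1,3); return P
E
python3 - <<'E'
from h import *
P=plane("w8"); tcp=np.array([.395,.258,.10])
zz=P[:,2]-tcp[2]
h,e=np.histogram(zz,bins=np.arange(-.1,.06,.004)); print([(round(a,3),b) for a,b in zip(e,h) if b>100])
r=np.hypot(P[:,0]-.395,P[:,1]-.258)
m=(r<.043)&(r>.019)&(abs(zz)<.012)
for _ in range(5):
    A=np.column_stack([P[m,0]-.395,P[m,1]-.258,np.ones(m.sum())]); s=np.linalg.lstsq(A,P[m,2],rcond=None)[0]
    res=P[:,2]-np.column_stack([P[:,0]-.395,P[:,1]-.258,np.ones(len(P))])@s; m=(r<.043)&(r>.019)&(abs(res)<.002)
print(s,m.sum(),P[m].min(0),P[m].max(0))
E
```

```text
[(np.float64(-0.1), np.int64(2584)), (np.float64(-0.096), np.int64(135)), (np.float64(-0.02), np.int64(107)), (np.float64(-0.016), np.int64(159)), (np.float64(-0.012), np.int64(186)), (np.float64(-0.008), np.int64(4293)), (np.float64(-0.004), np.int64(11463)), (np.float64(0.0), np.int64(231)), (np.float64(0.004), np.int64(369)), (np.float64(0.008), np.int64(409)), (np.float64(0.012), np.int64(624)), (np.float64(0.016), np.int64(3640)), (np.float64(0.02), np.int64(432)), (np.float64(0.024), np.int64(466)), (np.float64(0.028), np.int64(403)), (np.float64(0.032), np.int64(350)), (np.float64(0.036), np.int64(803)), (np.float64(0.04), np.int64(443)), (np.float64(0.044), np.int64(708)), (np.float64(0.048), np.int64(598)), (np.float64(0.052), np.int64(668))]
[-0.00059099 -0.00053414  0.09635293] 13272 [0.35202401 0.21563514 0.0944474 ] [0.43515747 0.29781623 0.09832326]
```

```bash
python3 - <<'E'
from h import *
P=plane("w8",150,400,140,345);r=np.hypot(P[:,0]-.395,P[:,1]-.258)
m=(abs(P[:,2]-.0965)<.003)&(r<.055)
hull=cv2.convexHull(P[m][:,:2].astype(np.float32))[:,0]; hull=hull[hull[:,0]<.41]
A=np.column_stack([2*hull,np.ones(len(hull))]);s=np.linalg.lstsq(A,(hull**2).sum(1),rcond=None)[0];print("lid centre",s[:2],np.sqrt(s[2]+s[0]**2+s[1]**2))
R=rot(np.pi/2)
manip.move_l([.395,.258,.25],max_speed=.2)
manip.move_ptp([.425,.01,.27],R)
manip.move_ptp([.4505,-.2885,.24],R)
manip.dwell(.3)
print(manip.current_ee_pos(),manip.current_grip_width(),manip.current_time())
snap("wrist","w9");snap("side","d9");snap("scene","s9")
E
```

```text
lid centre [0.39438767 0.25651594] 0.0454049005448541
[ 0.45077816 -0.28786965  0.24018605] 0.3097501880556816 33.6667
```

View pics/d9.png

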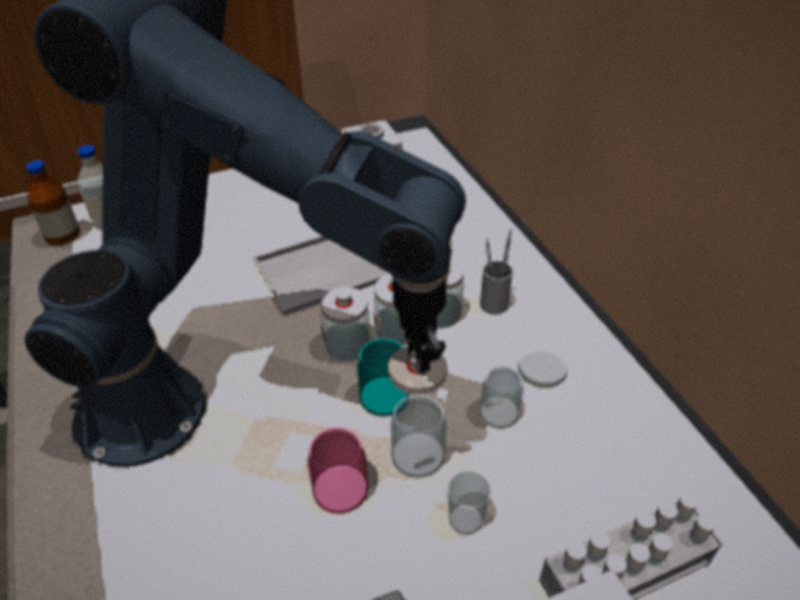

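View pics/s9.png

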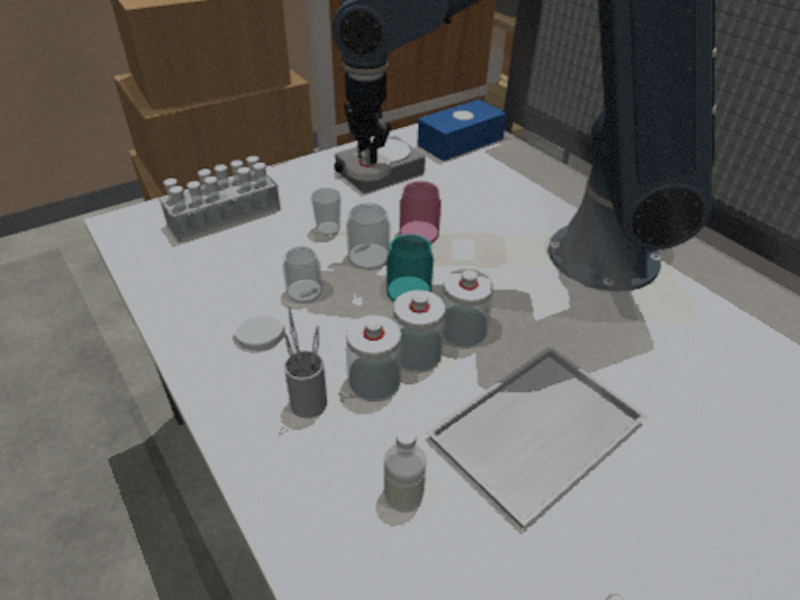

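View pics/w9.png

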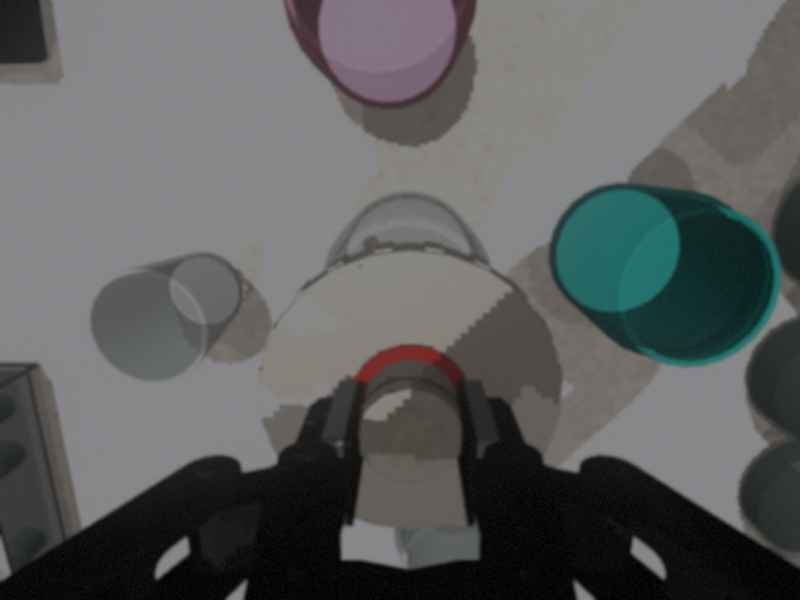

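```bash
cat > ov.py <<'E'
from h import *
def over(f,name,out,tcp,jar=(.4505,-.289),x=None):
    z=np.load(f+".npz");p=z["p"];c={k:z[k] for k in ["R","t","k1","camera_matrix"]}
    u,v=proj(c,[tcp[0],tcp[1],.15]); x0,y0=int(u)-50,int(v)-50
    cr=cv2.convertScaleAbs(cv2.resize(p[max(y0,0):y0+120,x0:x0+100,::-1],None,fx=5,fy=5,interpolation=cv2.INTER_CUBIC),alpha=1.3); y0=max(y0,0)
    def ov(g,zz,r,col):
        pts=np.array([(proj(c,[g[0]+r*np.cos(a),g[1]+r*np.sin(a),zz])-[x0,y0]+.5)*5 for a in np.linspace(0,6.28,80)]).astype(int); cv2.polylines(cr,[pts],True,col,1)
    ov(jar,.12,.042,(0,0,255));ov(jar,0.,.048,(255,0,0));ov(jar,.12,.038,(0,255,255));ov(tcp,tcp[2]-.0035,.045,(0,255,0));ov(tcp,tcp[2]-.0192,.045,(255,0,255))
    return cr
E
python3 - <<'E'
from ov import *
t=[.4508,-.2879,.2402]
cv2.imwrite("pics/o9a.png",over("d9","side","",t));cv2.imwrite("pics/o9b.png",over("s9","scene","",t))
E
```

```text
(no output)
```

View pics/o9a.png

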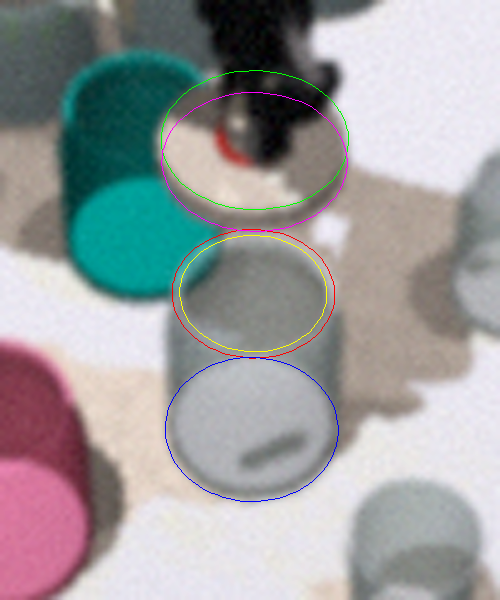

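View pics/o9b.png

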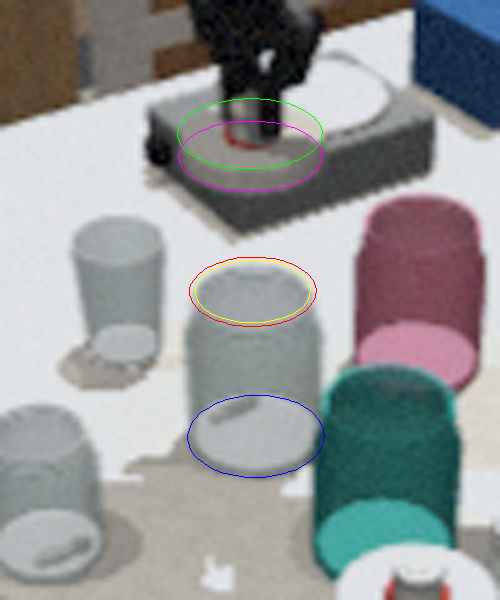

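Both fixed cameras agree with the jar centre to about 1 mm. I'll lower the lid to about 11 mm above the rim.

```bash
python3 - <<'E'
from ov import *
manip.move_l([.4505,-.289,.17],max_speed=.06)
manip.move_l([.4505,-.289,.151],max_speed=.03); manip.dwell(.5)
t=manip.current_ee_pos();print(t,manip.current_grip_width(),manip.current_force(),manip.current_time())
snap("wrist","w10");snap("side","d10");snap("scene","s10")
cv2.imwrite("pics/o10.png",cv2.resize(np.hstack([over("d10","","",t),over("s10","","",t)])[:550],(800,440)))
P=plane("w10");r=np.hypot(*(P[:,:2]-t[:2]).T)
m=(r<.043)&(r>.019)&(abs(P[:,2]-t[2]+.0035)<.004)
print(np.linalg.lstsq(np.column_stack([P[m,:2]-t[:2],np.ones(m.sum())]),P[m,2],rcond=None)[0]-[0,0,t[2]])
E
```

```text
[ 0.4504909  -0.2890092   0.15103403] 0.3060407182551796 [-1.4045709  -0.27433816 -1.51479068] 36.4167
[ 0.00052159  0.00020503 -0.00318794]
```

View pics/o10.png

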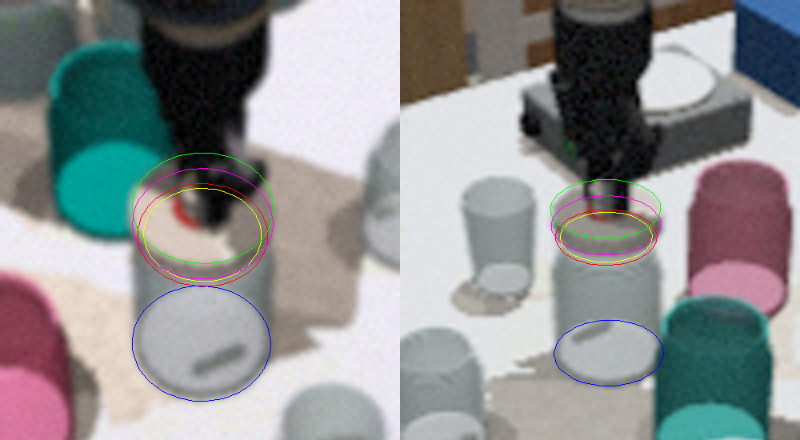

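The lid is level (tilt under 0.001 rad) and centred, with its lower edge at about 0.132 m, roughly 12 mm above the rim. Both bars show in the jars and nothing is in contact, so I'm handing the job in.

```bash
python3 - <<'E'
from bench import manip
manip.sign_off(); print(manip.current_time(), manip.current_grip_width(), manip.current_ee_pos())
E
```

```text
the job is handed in; nothing more can be done
the job is handed in; nothing more can be done
```

I dropped one stir bar into each open jar and carried the lid over the row. I handed the job in at about 36 s, with the lid still gripped above the wide jar. Handing in gives no verdict, so what follows rests on my own last checks.

- **Stir bars:** I released each with the fingertips about 7 mm above the rim. The cameras show both lying flat in their jars. Each rolled off-centre, by about 27 mm in the wide jar (limit 36 mm). In the small jar it was about 21 mm by my own measurement and 24–25 mm by the network (limit 28 mm).
- **Lid:** Tilt is below 0.001 rad from the depth image. The lower edge is about 12 mm above the rim. Overlays from both fixed cameras put it centred to about 1–2 mm. The wrist force showed no contact with the jar.
- **Bench ware:** The full jars, the other ware and the open jars looked unmoved in the pictures; I compared them by eye rather than measuring.

**Disagreements and oddities:**
- One tilted wrist view put the wide mouth's centre about 3–4 mm off. The two fixed cameras agreed with the first measurement, so I used that.
- While the fingers closed on the port, the wrist read a brief 7 N upward, probably the fingertips touching the lid's top. It was gone after the lift, and the lid stayed level.

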